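# Wedge the sprung cupboard door shut

### The arm

A 6-joint arm with a two-finger parallel gripper is mounted at the origin on a cart in front of the work surface, level with it; the furniture and walls round the work are solid. World frame = base frame: x ahead of the robot, y to its left, z up, the work surface at z = 0. Lengths are in m, angles in rad, forces in N, time in s.
With the tool pointing down it reaches from about 0.275 to 0.775 m from the base axis. Payload 14.6 kg.
Tool frame: the origin (TCP) lies between the finger pads; the fingertips stand 25 mm ahead of it and the grasp point (between the pads) lies 6 mm ahead of it; z points along the fingers, y is the direction in which the jaws open and shut (so a half turn about z gives the same grasp; the last joint's range is limited). The gripper opens to 85 mm and grips with 20 to 120 N. Pads are 22 mm wide; open, the fingers measure 114 mm over their backs; the gripper's body (76 mm by 85 mm) begins 54 mm behind the grasp point. The pads swing forward as they close: fully open they stand 13 mm farther back than shut.
Start: joints at [-1.461, 0.263, -0.048, 1.259, 0, 1.415], TCP at [0.137, -0.507, 0.256] pointing down, gripper open.
Joint ranges: [-2.65, 2.65], [-0.89, 1.7], [-1.18, 1.37], [-2.13, 2.11], [-1.35, 1.29], [-3.14, 3.14]. Speed limits (rad/s): [1.89, 1.89, 2.57, 2.79, 3.14, 3.14].

### API

Orientations are given as a unit quaternion [w, x, y, z].
In Python, from bench import manip, eoat, planner, optics gives the robot as it stands. Calls block until the motion is done:
- manip.move_to(position, orientation): joint-space move of the TCP to a pose.
- manip.servo_line(position, attitude=None, speed=0.15, max_force=None): straight line of the TCP; attitude=None keeps the orientation; speed is the mean speed in m/s. With max_force (N) it stops when the force on the tool has changed by that much, and returns True; else False.
- manip.set_joints(angles): joint-space move.
- eoat.set_gripper(opening): opening from 0.0 (shut) to 1.0 (fully open); the grip force is fixed at half the most; returns when the fingers have stopped.
- manip.hold(seconds).
- planner.inverse_kinematics(position, orientation): joint angles nearest the present ones, or None.
- optics.get_image(name): name is "side" or "top" or "wrist"; returns (picture, depth): 384x512x3 uint8, red, green, blue; 384x512 float32, m along the optical axis (not along the pixel's ray), 0 where there is no reading.
- optics.camera_params(name): a dict with "camera_matrix" (3x3 intrinsics, pixels), "pose" (4x4, takes a point from camera to world coordinates); the wrist camera has in their place "mount" (4x4, takes a point from camera to tool coordinates, whose origin is the TCP and whose axes are the flange's). Camera axes: x right, y up, looking along -z (the intrinsics and any distortion apply to the point x, -y, -z); pixel columns grow to the right and rows downward; lengths in m; the calibration is good to about 2 mm. A picture is of the moment at which its call begins: read the wrist's pose just before it. camera_params takes no time and is no camera call.
A pose or a line that the arm cannot do raises manip.Unreachable and nothing moves.
- manip.close_job(): hands the job in, once; it reports no verdict.
Readings, each from a call of its own:
- manip.current_time_s(): time.
- manip.current_joints(): joint angles.
- manip.current_joint_vel(): joint speeds.
- manip.current_joint_efforts(): joint torques, N m.
- manip.current_eef_pos(): TCP position.
- manip.current_tcp_rot(): TCP orientation.
- manip.current_force(): force on the tool from outside, world axes, zero at the start.
- manip.current_ft_torque(): the same for the moment, N m.
- manip.current_gripper_width(): opening from 0.0 (shut) to 1.0 (fully open).
Only numpy, scipy, OpenCV 4.12 (cv2) and the standard library are available. Lean on these libraries where they do the work, as an engineer would, in place of code of your own. Each camera call takes 0.05 s, during which the arm holds its last target. There are 200 camera calls.

### The job

The small white cupboard's door will not stay shut: it springs ajar again when let go. Slide the wooden door wedge with the raised heel, thin end first, from the front under the middle of the door's lower edge, close the door with it and tap it in firmly until it jams, so that the door stays shut by itself when you let go. Leave the thin wedge without a heel where it lies; it is too low to jam.

Things in the scene. Friction and masses are not known exactly. Their poses are not given: they have to be found in the camera images.
- door_wedge: light wooden wedge, 150 x 34 mm, 90 g. Origin: centre of its underside; x to the thin end, z up. 10 mm high at the thin end (x = +75 mm), its top slopes up evenly to 27 mm at x = +7 mm, level behind that. At the back a raised heel, 34 x 34 mm, centred at x = -58 mm, rises to 48 mm above the underside: grip it across the width (y)
- thin_wedge: the wrong one: light wooden shim without a heel, 110 x 30 mm, 4 mm high at its thin end (x = +55 mm) and 12 mm at the other. Origin: centre of its underside; x to the thin end
- wedge_spot (a point): place for the wedge: point on the worktop below the shut door's front face, 163 mm from the hinge line, 101 mm from the free edge. x: level, into the cupboard, square to the shut door; y: left, to the hinge; z up. Pushed in along x on the worktop the heeled wedge carries the door shut, then bites with its origin about 43 mm before this point (thin end 32 mm past it); 11 to 15 N jams it
- cupboard_door (a joint): hinge angle (rad) of the door, upright hinge at its left (+y): 0 shut, growing as the free edge swings out to the robot. Spring to about 0.2, about 2 N at the spot when shut. Door 262 wide, 198 high, lower edge 18 mm over the worktop, a 13 mm proud grip strip near the free edge; fixed white cupboard 270 wide, 150 deep, 238 high, floor 22 mm up, free below

How it is judged:
At the end, for the whole second after the job is handed in: the door is shut to within 0.06 rad and stays so, held only by the heeled wedge, which lies flat and at rest under the door's lower edge within 80 mm to either side of the wedge spot, thin end in by 15 to 60 mm, and is pressed against the door by more than 1 N (value of joint cupboard_door below 0.06 rad and contact force between door_wedge and cupboard_door above 1 N and x of door_wedge in the frame of wedge_spot between -0.06 and -0.015 m and y of door_wedge in the frame of wedge_spot between -0.08 and 0.08 m and angle between door_wedge's own z axis and vertical below 0.17 rad and linear speed of door_wedge below 0.02 m/s); the robot touches nothing.
It fails at once if the thin wedge is moved more than 50 mm (distance of thin_wedge from where it was at the start of the episode above 0.05 m).
It also fails if it takes over 51 s, if anything falls off the work surface, if the arm or the gripper's body presses on something with over 40 N, if the wrist force passes 120 N, or if a joint passes its speed limit or range.

## Working session

There is one attempt and no reset: what is moved stays moved. The work goes in short steps, each a Python script; the robot and the scene stay as the last script left them, time stands still between calls to the robot, and variables do not carry over. Pictures are saved under pics/ and viewed, about 8 in all and at most 12, crops included, and the job is handed in when it is done.

```bash
mkdir -p pics; cat > h.py <<'E'
import numpy as np, cv2
from bench import manip, eoat, planner, optics
from scipy.spatial.transform import Rotation as R
def cam(name):
    p=optics.camera_params(name); K=np.array(p["camera_matrix"])
    if "pose" in p: T=np.array(p["pose"])
    else:
        q=manip.current_tcp_rot(); W=np.eye(4); W[:3,:3]=R.from_quat([q[1],q[2],q[3],q[0]]).as_matrix(); W[:3,3]=manip.current_eef_pos()
        T=W@np.array(p["mount"])
    return K,T
def cloud(name):
    K,T=cam(name); im,d=optics.get_image(name)
    v,u=np.mgrid[:384,:512]
    P=np.stack([(u-K[0,2])/K[0,0]*d,-(v-K[1,2])/K[1,1]*d,-d],-1)
    P=P@T[:3,:3].T+T[:3,3]; P[d==0]=np.nan
    return im,d,P
E
python3 - <<'E'
from h import *
print(manip.current_time_s(),optics.camera_params("top").keys(),manip.current_tcp_rot())
ims=[]
for n in("top","side"):
    im,d,P=cloud(n); ims.append(im); np.savez(n+".npz",im=im,P=P)
    print(n,cam(n)[1].round(3).tolist(),(d>0).mean())
cv2.imwrite("pics/a.png",cv2.cvtColor(np.vstack(ims),cv2.COLOR_RGB2BGR)[:, :]) 
a=cv2.imread("pics/a.png"); cv2.imwrite("pics/a.png",cv2.resize(np.hstack([a[:384],a[384:]]),(800,300)))
E
```

```text
0.0 dict_keys(['camera_matrix', 'pose']) [-5.34909256e-04  9.91248516e-01  1.32007931e-01  7.77887110e-06]
top [[-0.328, 0.834, -0.443, 0.015], [-0.944, -0.294, 0.146, 0.185], [-0.009, 0.466, 0.885, 1.102], [0.0, 0.0, 0.0, 1.0]] 0.9959615071614584
side [[0.332, 0.412, -0.848, -0.805], [-0.943, 0.163, -0.29, -0.44], [0.019, 0.896, 0.443, 0.727], [0.0, 0.0, 0.0, 1.0]] 0.9955647786458334
```

View pics/a.png

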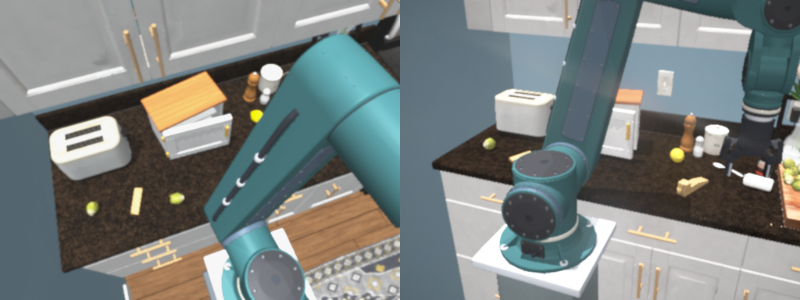

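The top view (left) shows the cupboard with its door ajar at about (195,130), and the thin wedge at (137,200). The side view shows the heeled wedge at (690,186). Next I'll measure them.

```bash
python3 - <<'E'
from h import *
for n in("top","side"):
    z=np.load(n+".npz"); im,P=z["im"],z["P"]
    hsv=cv2.cvtColor(im,cv2.COLOR_RGB2HSV)
    m=((hsv[...,0]>10)&(hsv[...,0]<28)&(hsv[...,1]>60)&(hsv[...,2]>110)&(P[...,2]>-0.02)&(P[...,2]<0.3)).astype(np.uint8)
    c,l,s,ce=cv2.connectedComponentsWithStats(m)
    for i in range(1,c):
        if s[i,4]>25:
            q=P[l==i]; print(n,ce[i].round(),s[i,4],np.nanmean(q,0).round(3),np.nanmin(q,0).round(3),np.nanmax(q,0).round(3))
            if s[i,4]<1500:
                e=q[:,:2]-q[:,:2].mean(0); w,v=np.linalg.eigh(e.T@e); print('   axis deg',np.degrees(np.arctan2(v[1,1],v[0,1])).round(1))
z=np.load("top.npz");im,P=z["im"],z["P"]
w=(im.min(-1)>110)&(P[...,2]>0.03)&(P[...,2]<0.25)
# cupboard top orange corners
hsv=cv2.cvtColor(im,cv2.COLOR_RGB2HSV)
o=(abs(P[...,2]-0.238)<0.012)&(hsv[...,1]>90)
q=P[o][:,:2]; print('top',o.sum(),cv2.minAreaRect(q.astype(np.float32)),cv2.boxPoints(cv2.minAreaRect(q.astype(np.float32))).round(3).tolist())
s=cv2.imread  # crops
z2=np.load("side.npz")["im"]
A=cv2.resize(im[90:290,50:310],(520,400)); B=cv2.resize(z2[215:265,330:430],(400,200),interpolation=cv2.INTER_CUBIC)
C=np.zeros((600,520,3),np.uint8);C[:400]=A;C[400:,:400]=B
cv2.imwrite("pics/b.png",C[...,::-1])
E
```

```text
top [234. 129.] 4501 [0.682 0.053 0.231] [ 0.574 -0.185 -0.003] [0.91  0.213 0.244]
top [324. 102.] 216 [ 0.763 -0.289  0.133] [ 0.739 -0.393 -0.001] [ 0.899 -0.267  0.164]
   axis deg 152.4
top [319. 121.] 239 [ 0.752 -0.277  0.042] [ 0.734 -0.309 -0.005] [ 0.824 -0.259  0.092]
   axis deg -146.7
top [324. 147.] 51 [ 0.658 -0.26   0.013] [ 0.611 -0.304 -0.005] [ 0.694 -0.24   0.034]
   axis deg 150.8
top [290. 167.] 64 [ 0.545 -0.077  0.148] [ 0.538 -0.09   0.098] [ 0.553 -0.072  0.175]
   axis deg -145.8
top [208. 177.] 28 [0.576 0.17  0.178] [0.562 0.164 0.118] [0.616 0.175 0.21 ]
   axis deg -173.3
top [214. 197.] 30 [0.581 0.171 0.039] [ 0.563  0.163 -0.005] [0.616 0.177 0.075]
   axis deg -171.0
top [174. 257.] 237 [0.438 0.343 0.005] [ 0.381  0.308 -0.004] [0.499 0.377 0.016]
   axis deg 160.1
side [293. 123.] 500 [ 0.678 -0.038  0.239] [ 0.605 -0.098  0.228] [0.768 0.023 0.243]
   axis deg -173.7
side [366. 177.] 789 [ 0.728 -0.284  0.069] [ 0.598 -0.315 -0.003] [ 0.903 -0.225  0.162]
   axis deg 174.5
side [291. 167.] 85 [ 0.542 -0.078  0.142] [ 0.533 -0.084  0.104] [ 0.555 -0.068  0.176]
   axis deg 54.2
side [151. 199.] 111 [0.402 0.337 0.025] [ 0.018  0.065 -0.001] [0.507 0.389 0.255]
   axis deg -146.7
side [496. 249.] 1020 [ 0.461 -0.671  0.036] [ 0.304 -0.71  -0.001] [ 0.776 -0.653  0.072]
   axis deg -177.2
side [505. 226.] 33 [ 0.562 -0.696  0.055] [ 0.512 -0.71   0.037] [ 0.61  -0.682  0.074]
   axis deg 169.1
side [372. 237.] 618 [ 0.424 -0.351  0.022] [ 0.368 -0.406 -0.003] [ 0.541 -0.3    0.052]
   axis deg 156.7
top 5639 ((0.3519614040851593, -0.004359140992164612), (0.8342950940132141, 0.28766068816185), 9.537931442260742) [[-0.08299999684095383, 0.06800000369548798], [-0.035999998450279236, -0.2150000035762787], [0.7870000004768372, -0.07699999958276749], [0.7400000095367432, 0.2070000022649765]]
```

View pics/b.png

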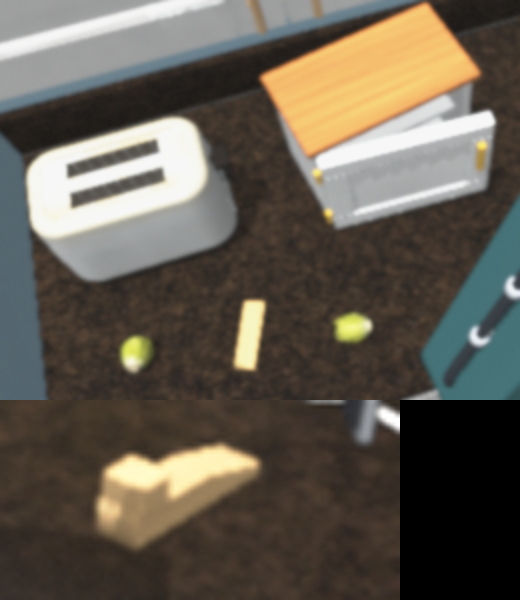

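Crop: the heel is at lower left (130,490) and the thin end at right (255,462). The door is hinged at left (brass at 318,175 and 328,215), with the grip strip at (481,155). Now I'll fit the cupboard and the wedge.

```bash
python3 - <<'E'
from h import *
z=np.load("top.npz");im,P=z["im"],z["P"]
hsv=cv2.cvtColor(im,cv2.COLOR_RGB2HSV)
o=(abs(P[...,2]-0.238)<0.012)&(hsv[...,1]>90)&(P[...,0]>0.5)&(P[...,1]>-.25)
o=cv2.morphologyEx(o.astype(np.uint8),cv2.MORPH_OPEN,np.ones((3,3)))>0
r=cv2.minAreaRect(P[o][:,:2].astype(np.float32)); print(r,cv2.boxPoints(r).round(4).tolist(),np.median(P[o][:,2]))
for n in("top","side"):
    z=np.load(n+".npz"); im,P=z["im"],z["P"]
    x,y,h=P[...,0],P[...,1],P[...,2]
    w=(im.min(-1)>90)&(h>0.04)&(h<0.2)&(x>0.45)&(x<0.68)&(y>-0.12)&(y<0.19)
    l=cv2.connectedComponents(w.astype(np.uint8))[1]; k=np.argmax(np.bincount(l[l>0])); q=P[l==k]
    rng=np.random.default_rng(0);best=None
    for _ in range(300):
        a=q[rng.choice(len(q),2),:2]; t=a[1]-a[0]; L=np.hypot(*t)
        if L<.08: continue
        nn=np.array([t[1],-t[0]])/L; i=abs((q[:,:2]-a[0])@nn)<.004
        if best is None or i.sum()>best.sum(): best=i
    b=q[best]; c=b[:,:2].mean(0); _,_,V=np.linalg.svd(b[:,:2]-c,full_matrices=False); s=(b[:,:2]-c)@V[0]
    print(n,'door',len(b),c,np.degrees(np.arctan2(V[0,1],V[0,0])),(c+V[0]*np.percentile(s,1)).round(4),(c+V[0]*np.percentile(s,99)).round(4))
# wedge, side
h=P[...,2];hsv=cv2.cvtColor(im,cv2.COLOR_RGB2HSV)
m=(hsv[...,1]>60)&(hsv[...,2]>110)&(P[...,0]>.33)&(P[...,0]<.56)&(P[...,1]<-.27)&(P[...,1]>-.43)&(h>.004)&(h<.06)
t=P[m&(h>.043)]; print('heel',len(t),t.mean(0),t.min(0),t.max(0))
q=P[m][:,:2]; 
print(cv2.minAreaRect(q.astype(np.float32)),cv2.boxPoints(cv2.minAreaRect(q.astype(np.float32))).round(3).tolist())
E
```

```text
((0.6800950765609741, 0.05040767788887024), (0.16492533683776855, 0.2867996394634247), 11.163796424865723) [[0.571399986743927, 0.17509999871253967], [0.6269999742507935, -0.10620000213384628], [0.7888000011444092, -0.07429999858140945], [0.7332000136375427, 0.2071000039577484]] 0.23872822263069682
top door 1967 [0.55926629 0.03748452] 87.42463927103428 [ 0.5533 -0.0946] [0.565  0.1659]
side door 1117 [ 0.55486201 -0.04112693] 84.16537025861876 [ 0.5493 -0.0953] [0.5612 0.0212]
heel 69 [ 0.38812073 -0.33190924  0.04783973] [ 0.36986197 -0.3525356   0.04319493] [ 0.41203769 -0.31054093  0.05223376]
((0.4500405788421631, -0.34726887941360474), (0.06351745128631592, 0.158230260014534), 63.15401077270508) [[0.36500000953674316, -0.3400000035762787], [0.5059999823570251, -0.41100001335144043], [0.5350000262260437, -0.35499998927116394], [0.39399999380111694, -0.28299999237060547]]
```

```bash
cat >> h.py <<'E'
def quat(yawdeg):
    q=(R.from_euler('z',yawdeg,degrees=True)*R.from_euler('x',180,degrees=True)).as_quat(); return [q[3],q[0],q[1],q[2]]
E
python3 - <<'E'
from h import *
print(np.array(optics.camera_params("wrist")["mount"]).round(3).tolist())
for y in(-26,154):
    print(y,planner.inverse_kinematics([.43,-.35,.25],quat(y)))
for y in(11.2,191.2):
    print(y,planner.inverse_kinematics([.50,-.01,.031],quat(y)))
manip.move_to([.42,-.35,.25],quat(154)); print(manip.current_time_s())
im,d,P=cloud("wrist"); np.savez("w.npz",im=im,P=P)
cv2.imwrite("pics/c.png",im[...,::-1])
E
```

```text
[[-0.001, 0.954, 0.298, 0.076], [1.0, 0.001, 0.0, 0.0], [-0.0, 0.298, -0.954, -0.118], [0.0, 0.0, 0.0, 1.0]]
-26 [-0.83017508  0.31575928  0.01105069  1.26608774  0.          2.76520318]
154 [-0.83017508  0.31575928  0.01105069  1.26608774  0.         -0.37638948]
11.2 [-0.18308688  0.40483353 -0.5147025   0.65126029  0.          2.76302889]
191.2 [-0.18308688  0.40483353 -0.5147025   0.65126029  0.         -0.37856376]
1.6833
```

View pics/c.png

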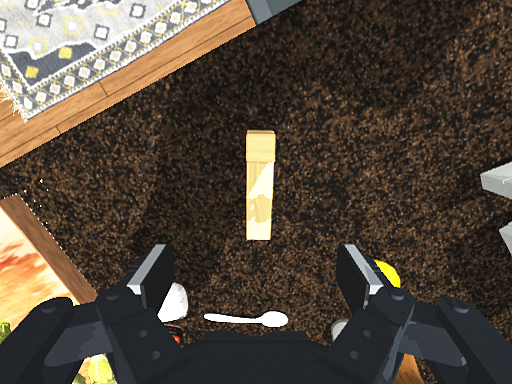

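The wrist view shows the heeled wedge at cols 247–275, rows 130–240. The heel is at the top, on the robot side, and the wedge is nearly aligned with the tool.

```bash
python3 - <<'E'
from h import *
z=np.load("w.npz");im,P=z["im"],z["P"];h=P[...,2];hsv=cv2.cvtColor(im,cv2.COLOR_RGB2HSV)
m=np.zeros(h.shape,bool); m[120:250,235:287]=True
m&=(h>.006)&(h<.06)
q=P[m]; r=cv2.minAreaRect(q[:,:2].astype(np.float32)); print(r,cv2.boxPoints(r).round(4).tolist())
t=P[m&(h>.04)]; r2=cv2.minAreaRect(t[:,:2].astype(np.float32)); print(len(t),r2,t[:,2].max())
b=cv2.boxPoints(r); s=[b[1]-b[0],b[2]-b[1]]; a=max(s,key=np.linalg.norm); a=a*np.sign(a[0]); psi=np.degrees(np.arctan2(a[1],a[0])); print(psi)
d=np.array([np.cos(np.radians(psi)),np.sin(np.radians(psi))])
print('heel from box',np.array(r[0])-.058*d)
E
```

```text
((0.4466876983642578, -0.35738199949264526), (0.03392716869711876, 0.15082910656929016), 63.13630294799805) [[0.3716999888420105, -0.3384000062942505], [0.5062999725341797, -0.4065999984741211], [0.5216000080108643, -0.37630000710487366], [0.3871000111103058, -0.30820000171661377]]
873 ((0.3944431245326996, -0.33057254552841187), (0.03333200141787529, 0.03330959752202034), 63.44784164428711) 0.0506298183653901
-26.863705
heel from box [ 0.39494683 -0.33117356]
```

```bash
python3 - <<'E'
from h import *
Y=153.2
manip.move_to([.3947,-.331,.12],quat(Y))
manip.servo_line([.3947,-.331,.042],speed=.1)
eoat.set_gripper(0.0); print('w',manip.current_gripper_width(),manip.current_force())
manip.servo_line([.3947,-.331,.15],speed=.15)
manip.move_to([.378,-.037,.20],quat(191.2)); print(manip.current_time_s(),manip.current_gripper_width())
ims=[]
for n in("wrist","top","side"):
    im,d,P=cloud(n); np.savez(n+"2.npz",im=im,P=P); ims.append(im)
cv2.imwrite("pics/d.png",cv2.resize(np.hstack([ims[0],ims[2]]),(800,300))[...,::-1])
E
```

```text
w 0.3852278295352452 [-0.73966202  1.71709944  5.41123982]
5.8083 0.3957309468171309
```

View pics/d.png

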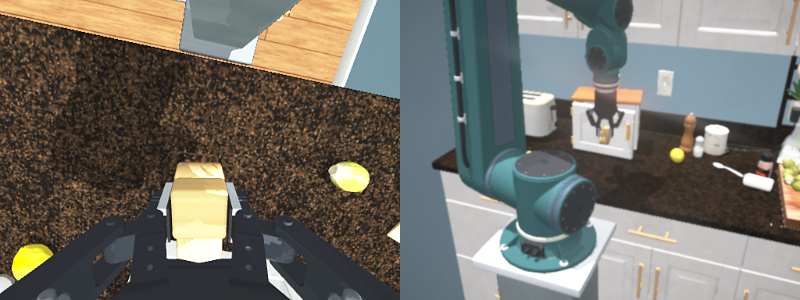

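The wedge is held by its heel in front of the door. I'll lower it and push it in.

```bash
cat >> h.py <<'E'
X=np.array([.981,.1936,0]); S=np.array([.597,.005,0])
E
python3 - <<'E'
from h import *
p=S-.225*X
manip.servo_line([p[0],p[1],.06],speed=.15)
f0=np.array(manip.current_force())
print('down',manip.servo_line([p[0],p[1],.041],speed=.02,max_force=4))
c=np.array(manip.current_eef_pos()); print(c,manip.current_force()-f0)
manip.servo_line([c[0],c[1],c[2]+.0005],speed=.02); f1=np.array(manip.current_force()); print(f1-f0)
z=c[2]+.0005
e=S-.125*X; print(manip.servo_line([e[0],e[1],z],speed=.05,max_force=14))
print(((np.array(manip.current_eef_pos())-S)@X),manip.current_force()-f1)
e=S-.08*X; print(manip.servo_line([e[0],e[1],z],speed=.025,max_force=12))
print(((np.array(manip.current_eef_pos())-S)@X),manip.current_force()-f1,manip.current_gripper_width(),manip.current_time_s())
im,d,P=cloud("side"); im2,_,_=cloud("wrist"); im3,_,P3=cloud("top"); np.savez("top3.npz",im=im3,P=P3)
cv2.imwrite("pics/e.png",np.hstack([cv2.resize(im[110:230,200:340],(420,360)),cv2.resize(im2,(380,285))[:285] if 0 else cv2.resize(im2,(380,360))])[...,::-1])
E
```

```text
down True
[ 0.37616065 -0.03852533  0.04236489] [-1.66182725  0.51000096 12.21551946]
[0.16097559 0.31131769 1.34992141]
False
-0.12515609737547786 [-2.22760895 -3.11108846 -1.77586851]
True
-0.10215753405197532 [ 0.57831618 -0.02259155  2.95708659] 0.39013768242423635 11.2917
```

View pics/e.png

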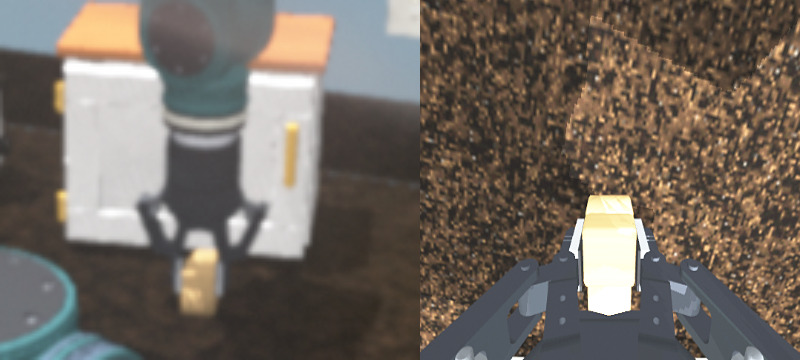

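The wedge bit with the TCP at -0.102, so its origin is at about -0.044 as predicted, and the door looks shut. Next: a firmer push, release, then a tap behind the heel with closed fingers.

```bash
python3 - <<'E'
from h import *
z=manip.current_eef_pos()[2]
def rep(t): print(t,round((np.array(manip.current_eef_pos())-S)@X,4),np.round(manip.current_force(),1),round(manip.current_time_s(),2))
e=S-.08*X; r=manip.servo_line([e[0],e[1],z],speed=.02,max_force=14); rep(('push',r))
eoat.set_gripper(0.75); rep('open')
c=manip.current_eef_pos(); manip.servo_line([c[0],c[1],.13],speed=.15)
b=S-.165*X; manip.servo_line([b[0],b[1],.13],speed=.15); eoat.set_gripper(0.0)
manip.servo_line([b[0],b[1],.044],speed=.1); rep('behind')
for F in(13,15):
    e=S-.10*X; r=manip.servo_line([e[0],e[1],.044],speed=.02,max_force=F); rep(('tap',F,r))
    b=S-.15*X; manip.servo_line([b[0],b[1],.044],speed=.05)
b=S-.2*X; manip.servo_line([b[0],b[1],.12],speed=.15)
manip.move_to([.33,-.20,.3],quat(191.2)); rep('clear')
I={}
for n in("top","side"):
    im,d,P=cloud(n); np.savez(n+"4.npz",im=im,P=P); I[n]=im
cv2.imwrite("pics/f.png",np.hstack([cv2.resize(I["side"][110:230,200:340],(420,360)),cv2.resize(I["top"][90:220,170:310],(380,360))])[...,::-1])
for n in I:
    P=np.load(n+"4.npz")["P"]; v=P-S; a=v@X; y=v@np.array([-.1936,.981,0]); h=P[...,2]
    m=(abs(y)<.03)&(a>-.16)&(a<-.06)&(h>.04)&(h<.055); print(n,'heel',m.sum(),np.nanmean(a[m]),np.nanmean(y[m]))
    dm=(abs(a)<.05)&(y>-.095)&(y<.15)&(h>.06)&(h<.19); dm&=np.isfinite(a)
    if dm.sum()>50:
        k=np.polyfit(y[dm],a[dm],1); rr=abs(np.polyval(k,y[dm])-a[dm])<.004; k=np.polyfit(y[dm][rr],a[dm][rr],1); print('door slope(rad)',k,rr.sum(),dm.sum())
E
```

```text
('push', True) -0.1021 [-1.6 -0.2  5.9] 11.78
open -0.1021 [ 0.  -0.2 -0.5] 12.18
behind -0.1647 [ 0.2  0.2 -0.5] 15.11
('tap', 13, True) -0.1308 [ 0.4  0.6 -0.8] 16.89
('tap', 15, True) -0.1308 [ 0.6 -1.1 -0.5] 18.64
clear -0.3013 [ 0.5  0.8 -0.8] 20.93
top heel 0 nan nan
door slope(rad) [0.05176568 0.00035426] 470 574
side heel 83 -0.10927049499809531 -0.001608822518555726
door slope(rad) [ 0.0108202  -0.00106926] 1868 2812<stdin>:20: RuntimeWarning: Mean of empty slice
```

View pics/f.png

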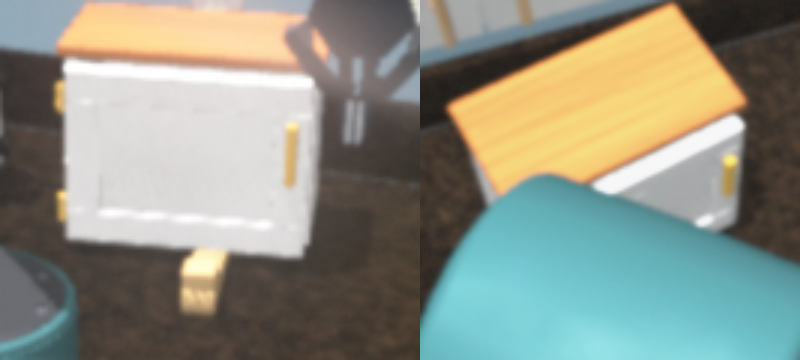

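The picture shows the door shut, with the wedge under it at (205,280) and nothing touching it. The two views' door-angle fits disagree (0.05 and 0.01 rad), so I'll clear the arm and check again against the cupboard itself.

```bash
python3 - <<'E'
from h import *
manip.set_joints([-1.461,.263,-.048,1.259,0,-.4]); manip.hold(1.0)
Yv=np.array([-.1936,.981,0])
for n in("top","side"):
    im,d,P=cloud(n); v=P-S; a=v@X; y=v@Yv; h=P[...,2]
    for lo,hi,lab in((.06,.13,'lo'),(.13,.19,'hi'),(.06,.19,'all')):
        dm=(abs(a)<.03)&(y>-.06)&(y<.14)&(h>lo)&(h<hi)&np.isfinite(a)&(im.min(-1)>90)
        Y_,A_=y[dm],a[dm]
        for _ in range(4):
            k=np.polyfit(Y_,A_,1); r=abs(np.polyval(k,Y_)-A_)<.004; Y_,A_=Y_[r],A_[r]
        print(n,lab,'door',k.round(4),len(Y_))
    hsv=cv2.cvtColor(im,cv2.COLOR_RGB2HSV)
    o=(abs(h-.238)<.012)&(hsv[...,1]>90)&(P[...,0]>.5)&(y>-.14)&(y<.2)
    # front edge of the top: min a per y-bin
    ys=np.arange(-.08,.14,.01); fe=np.array([np.nanmin(a[o&(abs(y-t)<.005)],initial=9) for t in ys]); g=fe<1
    print(n,'top front edge',np.polyfit(ys[g],fe[g],1).round(4))
    m=(abs(y)<.03)&(a>-.16)&(a<-.06)&(h>.04)&(h<.055); print(n,'heel',m.sum(),a[m].mean().round(4),y[m].mean().round(4))
print(manip.current_time_s())
E
```

```text
top lo door [-0.0017  0.    ] 614
top hi door [-0.0039 -0.0005] 539
top all door [-0.0034 -0.0002] 1146
top top front edge [0.0053 0.0091]
top heel 108 -0.1051 -0.0021
side lo door [-0.0057  0.0001] 388
side hi door [0.0313 0.0004] 280
side all door [0.0089 0.0001] 664
side top front edge [-0.0181  0.0047]
side heel 84 -0.1104 -0.0017
23.5
```

```bash
python3 -c "
from h import *
manip.close_job()"
```

```text
the job is handed in; nothing more can be done
```

I gripped the heeled wedge by its heel, slid it thin end first under the door until it bit, and pushed it in with a 14 N stop. After letting go I tapped it behind the heel with 13 N and 15 N stops, then handed the job in at about 23.5 s of the 51 s.

**Last checks:**
- **Wedge:** its origin is about 45 mm before the spot going by the tap contact, or 47 and 52 mm by the two cameras (43 mm predicted). It is about 2 mm to the side. Both taps touched the heel at the same place, so it neither moved further in nor backed out.
- **Door:** more than 4 s after the last tap, with the arm clear, it was still shut. The unobstructed top view put it within about 0.01 rad of shut.
- **Thin wedge:** the arm never went near it. I did not measure it again at the end.

**Disagreements and gaps:**
- An earlier top-view fit, partly hidden by the arm, gave 0.05 rad for the door. The unobstructed view didn't bear that out.
- One side-view fit of the upper part of the door read 0.03 rad, while the whole-door fit from the same view gave 0.009.
- I could not measure the contact force between wedge and door. I inferred it from the taps and from the door staying shut.

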